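Show the button samples: press the lever, ease the lid shut

ROBOT

A 7-joint arm with a two-finger parallel gripper is mounted at the origin on the work surface. World frame = base frame: x ahead of the robot, y to its left, z up, the work surface at z = 0. Lengths are in m, angles in rad, forces in N, time in s.
With the tool pointing down it reaches from about 0.425 to 1.025 m from the base axis. Payload 9.4 kg.
Tool frame: the origin (TCP) lies midway between the tips of the shut fingers; the grasp point (between the pads) lies 19 mm behind it; z points along the fingers, y is the direction in which the jaws open and shut (so a half turn about z gives the same grasp; the last joint's range is limited). The gripper opens to 85 mm and grips with 20 to 120 N. Pads are 22 mm wide; open, the fingers measure 114 mm over their backs; the gripper's body (76 mm by 85 mm) begins 54 mm behind the grasp point. The pads swing forward as they close: fully open they stand 13 mm farther back than shut.
Start: joints at [1.045, 0.599, -0.003, 1.599, 0.002, 0.943, -0.08], TCP at [0.315, -0.653, 0.231] pointing down, gripper open.
Joint ranges: [-2.57, 2.57], [-0.35, 1.97], [-1.29, 1.29], [0.11, 2.56], [-1.05, 4.19], [0.11, 1.86], [-2.63, 2.63]. Speed limits (rad/s): [2.22, 2.22, 3.01, 3.01, 3.14, 3.14, 3.14].

INTERFACE

Orientations are given as [roll, pitch, yaw] about the fixed x, y, z axes, in that order (R = Rz(yaw) Ry(pitch) Rx(roll)).
In Python, from cell import r, camera, camera_info, job gives the robot as it stands.
- The arm moves only by the tool move_arm, never from a script. Its arguments are lists of equal length, an entry for each row: "translation": the shift along the tool's x, y, z in cm, a list of three; "twist": the turn, a rotation vector about the tool's x, y, z in rad, a list of three; "gripper": the finger opening in cm, from 0 to 8.54. In form: {"translation": [[x, y, z], ...], "twist": [[ax, ay, az], ...], "gripper": [gripper, ...]}. A call has 1 to 8 rows; each row shifts and turns the pose as measured when the row begins, along the tool's axes as they then stand; what a row does not reach is not made up. A row lasts 1/12 s, in which the tool goes at most 41.7 mm and 7.16 degrees, less where a joint would pass 70% of its speed; a pose out of reach is approached as far as the arm can. A call with a gripper value outside its range is refused whole. The fingers move at their own pace and stop on an object; the grip force is fixed at half the most. Time passes only in rows, so rows that do not move let the fingers close. It gives the time, the measured TCP pose, the force and the opening at its end, in the units of the state.
- r.observe(): the state, without advancing time (a new reading comes with each control period).
- camera(name): name is "scene" or "top" or "wrist"; returns the picture (384x512x3 uint8, blue, green, red); there is no depth.
- camera_info(name): a dict with "camera_matrix" (3x3 intrinsics, pixels), "k1" (the pictures are not rectified: a ray, as slopes to the right and down, at radius r is drawn at 1 + k1 r^2 times it, then the intrinsics apply), "rvec" (rotation vector, rad) and "tvec" (3), from world to camera coordinates, as OpenCV has them; the wrist camera has in their place "mount" (4x4, takes a point from camera to tool coordinates, whose origin is the TCP and whose axes are the flange's). Camera axes: x right, y down, z forward; pixel columns grow to the right and rows downward; lengths in m; the calibration is good to about 2 mm. A picture is of the moment at which its call begins: read the wrist's pose just before it. camera_info takes no time and is no camera call.
- job.hand_in(): hands the job in, once; it reports no verdict.
The state is a dict: "clock": time; "joint_positions": joint angles; "qd": joint speeds; "joint_efforts": joint torques, N m; "tcp_pos": TCP position; "tcp_rot": TCP orientation; "ft_force": force on the tool from outside, world axes, zero at the start; "moment": the same for the moment, N m; "gripper_width": finger opening in m.
Only numpy, scipy, OpenCV 4.12 (cv2) and the standard library are available. Lean on these libraries where they do the work, as an engineer would, in place of code of your own. Each camera call takes 0.05 s, during which the arm holds its last target.

TASK

Show a customer the buttons in the navy-blue sample case: with the fingertips, not gripping it, press the pad of its front lever all the way down so that the linked lid stands fully open, and keep it open for at least two seconds. Then ease the lever back up so that the lid comes down slowly and shuts without slamming, and move clear. Work the lid by its lever only, without touching the lid, keep the wine-red case shut, and do not pick up or shift anything else on the desk.

Things in the scene. Friction and masses are not known exactly. Their poses are not given: they have to be found in the camera images.
- navy_case: navy-blue button sample case, a large cream button on its lid. The case to be worked. Fixed, on a wooden plinth 2 to 28 mm high; 170 mm deep, 220 wide, 92 high when shut. Origin: centre of its underside, on the plinth (its z is the plinth's height). Its -x axis points out of the front (lever side), +x to the rear. Yaw varies about 0.3 rad either way.
- navy_pad (a point): top centre of the navy-blue case's lever pad, moving with it: round steel pad, black rubber face, 62 mm across, 10 thick, about 172 mm in front of the case's centre. At rest it is about 77 mm above the case's underside, and 49 mm lower when pressed to its stop (within 3 mm of the same place seen from above). It slopes 13 degrees up to its free end at rest, as much down when pressed.
- navy_lid: lid of the navy-blue case, 174 mm deep x 226 wide x 12, hinged along its rear edge and linked to the lever: it turns 2 rad per rad of the lever, about 0.018 rad per mm that the pad goes down. Shut it is level; fully open (lever on its stop) its front edge stands up and it tilts about 0.9 rad. Origin: centre of its underside, z out of its top; x and y as the case's when shut.
- navy_lever (a joint): angle of the navy-blue case's lever in rad: 0 at rest (up, lid shut), 0.45 on its stop (lid fully open). Its level pivot is 52 mm above the case's underside, 110 mm behind the pad's centre. Pressing takes about 3 to 8 N. It does not stay down: let go, the lid's weight throws lid and lever home within half a second, with a slam.
- wine_case: wine-red button sample case, a large cream button on its lid. The other case, the same in build, which is left shut. Fixed, on a wooden plinth 2 to 28 mm high; 170 mm deep, 220 wide, 92 high when shut. Origin: centre of its underside, on the plinth (its z is the plinth's height). Its -x axis points out of the front (lever side), +x to the rear. Yaw varies about 0.3 rad either way.
- wine_pad (a point): top centre of the wine-red case's lever pad, moving with it: round steel pad, black rubber face, 62 mm across, 10 thick, about 172 mm in front of the case's centre. At rest it is about 77 mm above the case's underside, and 49 mm lower when pressed to its stop (within 3 mm of the same place seen from above). It slopes 13 degrees up to its free end at rest, as much down when pressed.
- wine_lid: lid of the wine-red case, 174 mm deep x 226 wide x 12, hinged along its rear edge and linked to the lever: it turns 2 rad per rad of the lever, about 0.018 rad per mm that the pad goes down. Shut it is level; fully open (lever on its stop) its front edge stands up and it tilts about 0.9 rad. Origin: centre of its underside, z out of its top; x and y as the case's when shut.
- wine_lever (a joint): angle of the wine-red case's lever in rad: 0 at rest (up, lid shut), 0.45 on its stop (lid fully open). Its level pivot is 52 mm above the case's underside, 110 mm behind the pad's centre. Pressing takes about 3 to 8 N. It does not stay down: let go, the lid's weight throws lid and lever home within half a second, with a slam.
- tape: loose bystander, not to be disturbed: yellow round tape-measure case, 62 mm across, 19 mm high; origin at the centre of its underside.
- pin_jar: loose bystander, not to be disturbed: small glass pin jar with red cap, 44 mm across, 50 mm high; origin at the centre of its underside.
- mug: loose bystander, not to be disturbed: white mug, 80 mm across, 92 mm high; origin at the centre of its underside.
- stapler: loose bystander, not to be disturbed: navy and black stapler, 130 mm long, about 42 mm high; origin at the centre of its underside.
- calculator: loose bystander, not to be disturbed: black desk calculator, 160 x 75 x 16 mm; origin at the centre of its underside.
- chalk_tin: loose bystander, not to be disturbed: plain metal chalk tin, 60 mm across, 40 mm high; origin at the centre of its underside.

How it is judged:
By the outcome, as a careful person would: the job done as asked, in the order asked, and still so for the second after the job is handed in, with the robot touching nothing.
It also fails if it takes over 42 s, if anything falls off the work surface, if the arm or the gripper's body presses on something with over 40 N, if the wrist force passes 120 N, or if a joint passes its speed limit or range.

## Working session

There is one attempt and no reset: what is moved stays moved. The work goes in short steps, Python scripts to look and compute and a tool call to move; the robot and the scene stay as the last step left them, time stands still between calls to the robot, and variables do not carry over. Pictures are saved under pics/ and viewed, and the job is handed in when it is done.

Besides the shell and the picture viewer there is one more tool, called after "Emit:" as name(argument=value, ...) on one line, values as JSON. move_arm: Moves the arm, as the interface text tells. Its arguments: {"type":"object","properties":{"translation":{"type":"array","items":{"type":"array","items":{"type":"number"}}},"twist":{"type":"array","items":{"type":"array","items":{"type":"number"}}},"gripper":{"type":"array","items":{"type":"number"}}},"required":["translation","twist","gripper"]}

```bash
mkdir -p pics; ls
python3 - <<'E'
from cell import r,camera,camera_info
import cv2
print(r.observe())
for n in ("scene","top","wrist"):
    im=camera(n); cv2.imwrite(f"pics/{n}0.png",im); print(n,camera_info(n))
E
```

```text
pics
{'clock': 0.0, 'joint_positions': array([ 1.04530343,  0.60014838, -0.00253895,  1.60014351,  0.00178342,
        0.94286691, -0.07979326]), 'qd': array([-1.01566534e-03,  1.67115089e-04,  3.56881509e-04, -6.27959359e-05,
       -1.02114502e-03, -3.73872783e-04,  2.16759685e-04]), 'joint_efforts': array([ 5.73411344e-04, -7.76463962e+01,  1.56497620e+00, -2.58007586e+01,
        1.23735759e-02,  9.05391615e-03, -8.48944062e-07]), 'tcp_pos': array([ 0.31434408, -0.65278662,  0.23039533]), 'tcp_rot': array([-3.14003434e+00,  1.32308143e-04,  4.48844975e-01]), 'ft_force': array([-0.16636289,  0.0485737 ,  0.52117263]), 'moment': array([ 0.06117401, -0.00116272, -0.02574566]), 'gripper_width': 0.08577455610498444}
scene {'camera_matrix': array([[489.17336116,   0.        , 253.32146357],
       [  0.        , 489.17336116, 187.7631749 ],
       [  0.        ,   0.        ,   1.        ]]), 'k1': 0.028672600548167823, 'rvec': array([ 1.0575163 ,  2.453612  , -0.97946311]), 'tvec': array([ 0.35404338, -0.20692494,  1.87632296])}
top {'camera_matrix': array([[491.41167439,   0.        , 261.32274307],
       [  0.        , 491.41167439, 189.90066552],
       [  0.        ,   0.        ,   1.        ]]), 'k1': -0.18548123163108632, 'rvec': array([ 2.13734544, -2.1381232 ,  0.15185233]), 'tvec': array([0.02003511, 0.51441945, 1.70748317])}
wrist {'camera_matrix': array([[285.96535036,   0.        , 255.2398004 ],
       [  0.        , 285.96535036, 194.1818337 ],
       [  0.        ,   0.        ,   1.        ]]), 'k1': -0.035183358421205, 'mount': array([[ 1.14912801e-04, -9.52291719e-01, -3.05189236e-01,
         7.80051731e-02],
       [ 9.99999841e-01, -5.90667604e-05,  5.60837503e-04,
        -1.14116883e-03],
       [-5.52107449e-04, -3.05189252e-01,  9.52291560e-01,
        -1.42696830e-01],
       [ 0.00000000e+00,  0.00000000e+00,  0.00000000e+00,
         1.00000000e+00]])}
```

View pics/scene0.png

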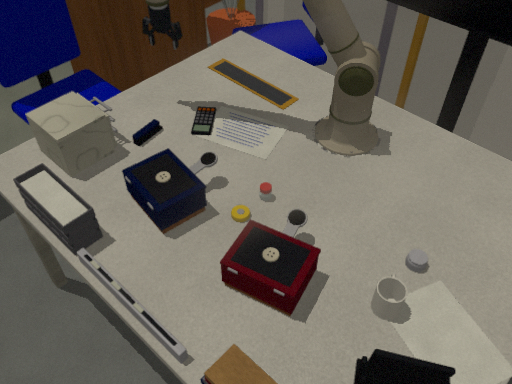

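View pics/top0.png

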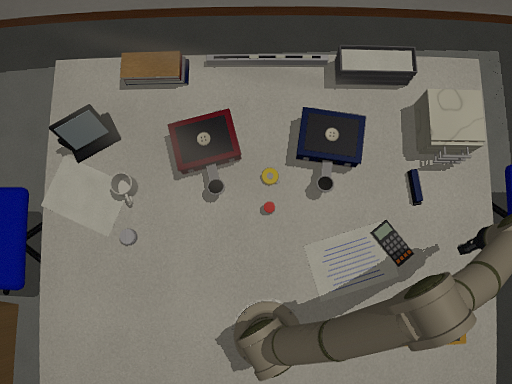

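The scene view shows the navy pad near (208,159) and the wine pad near (297,218). In the top view they are near (325,184) and (216,186), with the navy lid button at (332,134). I'll triangulate next.

```bash
cat > h.py <<'E'
import numpy as np,cv2
from cell import r,camera,camera_info
def ray(ci,uv):
    K=ci["camera_matrix"]; d=cv2.undistortPoints(np.array([[uv]],float),K,np.array([ci["k1"],0,0,0.]))[0,0]
    R=cv2.Rodrigues(ci["rvec"])[0]; c=-R.T@ci["tvec"]; v=R.T@np.array([d[0],d[1],1]); return c,v/np.linalg.norm(v)
def plane(ci,uv,z):
    c,v=ray(ci,uv); return c+v*(z-c[2])/v[2]
def tri(a,ua,b,ub):
    c1,v1=ray(a,ua);c2,v2=ray(b,ub)
    s=np.linalg.lstsq(np.stack([v1,-v2],1),c2-c1,rcond=None)[0]
    p,q=c1+s[0]*v1,c2+s[1]*v2; return (p+q)/2,np.linalg.norm(p-q)
def proj(ci,P):
    K=ci["camera_matrix"]
    return cv2.projectPoints(np.array([P],float),ci["rvec"],ci["tvec"],K,np.array([ci["k1"],0,0,0.]))[0][0,0]
E
python3 - <<'E'
import cv2,numpy as np
from h import *
S=cv2.imread("pics/scene0.png");T=cv2.imread("pics/top0.png")
def blob(im,c,w,f):
    x,y=c; p=im[y-w:y+w,x-w:x+w]; m=f(p).astype(np.uint8)
    n,l,s,ce=cv2.connectedComponentsWithStats(m); k=1+np.argmax(s[1:,4]); return ce[k]+[x-w,y-w],s[k]
dark=lambda p:p.max(2)<60
light=lambda p:p.min(2)>110
a,b=camera_info("scene"),camera_info("top")
for nm,cs,ct,f,w in [("npad",(208,159),(325,184),dark,13),("wpad",(297,218),(216,186),dark,13),("nbut",(163,177),(332,134),light,11),("wbut",(271,255),(204,139),light,11)]:
    u,s1=blob(S,cs,w,f);v,s2=blob(T,ct,w,f); print(nm,u,s1,v,s2,tri(a,u,b,v))
A=cv2.resize(S[120:240,110:230],(480,480),interpolation=2);B=cv2.resize(T[95:205,280:380],(480,528)[::1],interpolation=2)[:480]
cv2.imwrite("pics/z0.png",np.hstack([A,B])[:, :800] if 0 else cv2.resize(np.hstack([A,B]),(800,400)))
E
```

```text
npad [207.60305344 158.21374046] [  6   7  15  12 131] [324.90196078 182.88888889] [  6   6  15  13 153] (array([ 0.52835132, -0.19879908,  0.10285422]), np.float64(0.001422182215159219))
wpad [296.51612903 217.3655914 ] [  5   6  16  14 186] [215.2739726  186.06164384] [  5   7  15  13 146] (array([0.5186748 , 0.17874865, 0.09708079]), np.float64(0.0016443605346887918))
nbut [162.72857143 175.87142857] [ 4  6 14  9 70] [331.58823529 133.54901961] [  5   5  12  12 102] (array([ 0.69694232, -0.22277352,  0.12591647]), np.float64(0.002274032887377127))
wbut [270.416 253.536] [  3   4  16  12 125] [203.11827957 137.89247312] [ 4  5 13 11 93] (array([0.68380152, 0.22142231, 0.12090514]), np.float64(0.0018784407445926942))
```

View pics/z0.png

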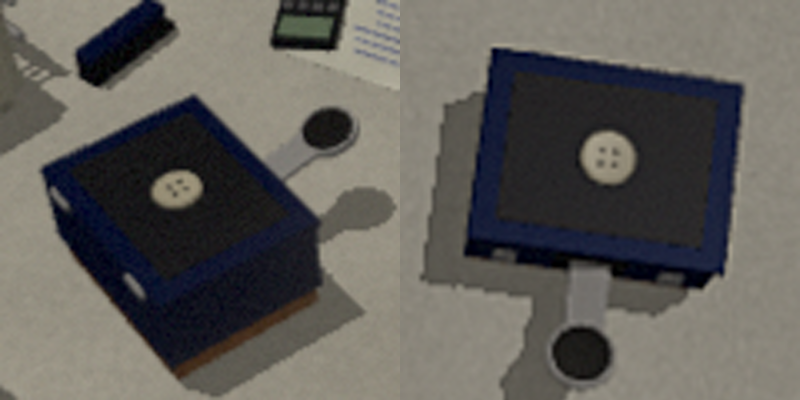

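Both views agree to within 2 mm. The navy pad is at (0.528, -0.199, 0.103). The lid button is 170 mm behind it and 126 mm high, so the plinth is about 26 mm and the yaw about -0.14, which fits the given sizes. I'll move over with the gripper shut.

Emit:
move_arm(translation=[[3, -2.4, 0], [3, -2.4, 0], [3, -2.4, 0], [3, -2.4, 0], [3, -2.4, 0], [3, -2.4, 0], [3, -2.4, 0], [3, -2.4, 0]], twist=[[0, 0, 0], [0, 0, 0], [0, 0, 0], [0, 0, 0], [0, 0, 0], [0, 0, 0], [0, 0, 0], [0, 0, 0]], gripper=[0, 0, 0, 0, 0, 0, 0, 0])

```text
clock: 0.82
tcp_pos: [0.4446, -0.3748, 0.2262]
tcp_rot: [-3.14, 0.006, 0.431]
ft_force: [0.5, -0.0, 0.6]
gripper_width: -0.0003
```

Emit:
move_arm(translation=[[0, 0, 0], [0, 0, 0], [0, 0, 0], [0, 0, 0], [0, 0, 0], [0, 0, 0], [0, 0, 0], [0, 0, 0]], twist=[[0, 0, -0.12], [0, 0, -0.12], [0, 0, -0.12], [0, 0, -0.12], [0, 0, -0.12], [0, 0, -0.12], [0, 0, -0.12], [0, 0, -0.12]], gripper=[0, 0, 0, 0, 0, 0, 0, 0])

```text
clock: 1.48
tcp_pos: [0.4527, -0.3587, 0.2257]
tcp_rot: [-3.135, -0.003, 1.433]
ft_force: [-0.1, -0.1, -1.1]
gripper_width: 0.0001
```

```bash
cat > go.py <<'E'
import sys,numpy as np
from cell import r
from scipy.spatial.transform import Rotation as R
o=r.observe();t=np.array([float(x) for x in sys.argv[1:4]])
Rm=R.from_euler('xyz',o['tcp_rot']).as_matrix()
print(o['clock'],o['tcp_pos'],o['tcp_rot'],o['ft_force']);print('tool cm',100*Rm.T@(t-o['tcp_pos']))
yaw=float(sys.argv[4]);print('rotvec',(R.from_matrix(Rm).inv()*R.from_euler('xyz',[np.pi,0,yaw])).as_rotvec())
E
python3 go.py .528 -.199 .16 1.42
```

```text
1.4833 [ 0.45273777 -0.35868477  0.22566439] [-3.13490027e+00 -2.90567056e-03  1.43278377e+00] [-0.14160006 -0.12918556 -1.0698628 ]
tool cm [16.83290673  5.30195286  6.58004296]
rotvec [-0.00671086 -0.00286284  0.01279344]
```

Emit:
move_arm(translation=[[2.4, 0.75, 0.5], [2.4, 0.75, 0.5], [2.4, 0.75, 0.5], [2.4, 0.75, 0.5], [2.4, 0.75, 0.5], [2.4, 0.75, 0.5], [1.5, 0.5, 0.5], [0, 0, 0]], twist=[[0, 0, 0], [0, 0, 0], [0, 0, 0], [0, 0, 0], [0, 0, 0], [0, 0, 0], [0, 0, 0], [0, 0, 0]], gripper=[0, 0, 0, 0, 0, 0, 0, 0])

```text
clock: 2.15
tcp_pos: [0.5238, -0.2048, 0.1879]
tcp_rot: [-3.134, -0.003, 1.435]
ft_force: [0.6, 0.9, -0.0]
gripper_width: -0.0001
```

```bash
python3 go.py .528 -.199 .135 1.42
```

```text
2.15 [ 0.52375653 -0.20480722  0.18793332] [-3.13378315e+00 -2.78716853e-03  1.43468378e+00] [ 0.58165743  0.87588207 -0.0172834 ]
tool cm [0.61817564 0.38296326 5.29224627]
rotvec [-0.00782983 -0.00272977  0.01469458]
```

Emit:
move_arm(translation=[[0.2, 0.1, 1.5], [0.2, 0.1, 1.5], [0.2, 0.1, 1.5], [0, 0.1, 0.6], [0, 0, 0]], twist=[[0, 0, 0], [0, 0, 0], [0, 0, 0], [0, 0, 0], [0, 0, 0]], gripper=[0, 0, 0, 0, 0])

```text
clock: 2.57
tcp_pos: [0.5285, -0.2002, 0.1358]
tcp_rot: [-3.135, -0.001, 1.436]
ft_force: [-0.4, -0.5, 0.1]
gripper_width: -0.0002
```

```bash
python3 go.py .528 -.199 .108 1.42
python3 - <<'E'
from h import *
a=camera("scene");b=camera("wrist")
o=cv2.resize(a[90:240,100:300],(512,384),interpolation=2)
cv2.imwrite("pics/c1.png",cv2.resize(np.hstack([o,b]),(800,300)))
E
```

```text
2.5667 [ 0.5284755  -0.20015242  0.13578781] [-3.13455536e+00 -1.37276316e-03  1.43642162e+00] [-0.35699313 -0.48102537  0.06822851]
tool cm [ 0.10401843 -0.04300294  2.77929743]
rotvec [-0.00704841 -0.00131494  0.01642638]
```

View pics/c1.png

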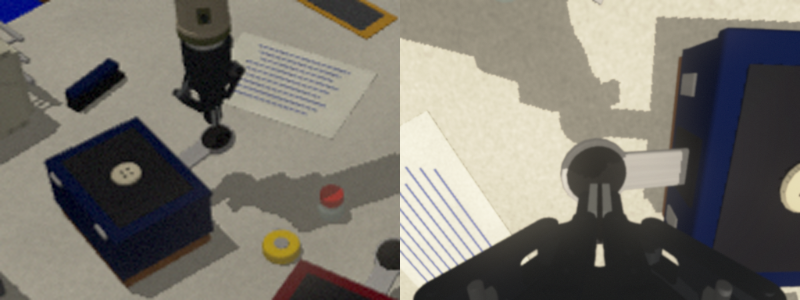

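The fingertips stand above the middle of the pad, clear of the lid. I'll press down now.

Emit:
move_arm(translation=[[0, 0, 1.0], [0, 0, 1.0], [0, 0, 0.5], [0, 0, 0.5], [0, 0, 0.5], [0, 0, 0.5]], twist=[[0, 0, 0], [0, 0, 0], [0, 0, 0], [0, 0, 0], [0, 0, 0], [0, 0, 0]], gripper=[0, 0, 0, 0, 0, 0])

```text
clock: 3.17
tcp_pos: [0.5294, -0.2024, 0.0966]
tcp_rot: [-3.14, 0.0, 1.434]
ft_force: [-2.1, -1.1, 4.3]
gripper_width: 0.0003
```

Emit:
move_arm(translation=[[0.05, 0, 0.6], [0.05, 0, 0.6], [0.05, 0, 0.6], [0, 0, 0.6], [0, 0, 0.5]], twist=[[0, 0, 0], [0, 0, 0], [0, 0, 0], [0, 0, 0], [0, 0, 0]], gripper=[0, 0, 0, 0, 0])

```text
clock: 3.58
tcp_pos: [0.5287, -0.2022, 0.0662]
tcp_rot: [-3.14, 0.003, 1.433]
ft_force: [0.9, 0.1, 4.5]
gripper_width: -0.0001
```

Emit:
move_arm(translation=[[0, 0, 0.3], [0, 0, 0.3], [0, 0, 0.2], [0, 0, 0.2]], twist=[[0, 0, 0], [0, 0, 0], [0, 0, 0], [0, 0, 0]], gripper=[0, 0, 0, 0])

```text
clock: 3.92
tcp_pos: [0.5306, -0.2025, 0.0553]
tcp_rot: [3.14, 0.003, 1.433]
ft_force: [-0.0, -0.5, 17.4]
gripper_width: -0.0001
```

Emit:
move_arm(translation=[[0, 0, 0.1], [0, 0, 0.1], [0, 0, 0.1], [0, 0, 0.1], [0, 0, 0.1], [0, 0, 0.1]], twist=[[0, 0, 0], [0, 0, 0], [0, 0, 0], [0, 0, 0], [0, 0, 0], [0, 0, 0]], gripper=[0, 0, 0, 0, 0, 0])

```text
clock: 4.42
tcp_pos: [0.5307, -0.2025, 0.0553]
tcp_rot: [3.137, 0.006, 1.433]
ft_force: [-2.9, 0.7, 15.4]
gripper_width: 0.0004
```

Run:
```python
from h import *
a=camera("scene");b=camera("wrist")
o=cv2.resize(a[90:240,100:300],(512,384),interpolation=2)
cv2.imwrite("pics/c2.png",cv2.resize(np.hstack([o,b]),(800,300)))
print(r.observe()['ft_force'])
```

```text
[-2.58524673  1.43951921 15.27400135]
```

View pics/c2.png

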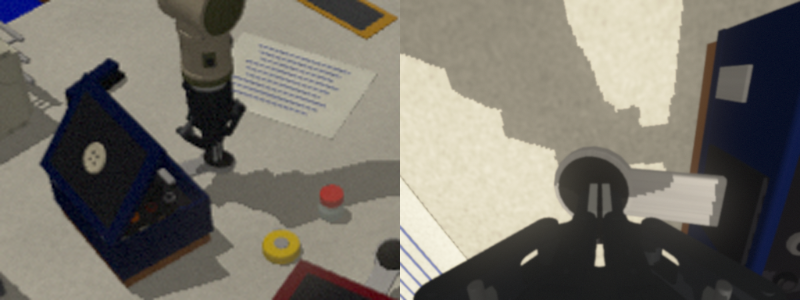

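The lid stands wide open. The lever is on its stop: z holds steady at 0.0553 while the force is 15 N. I'll hold it there for about 3 s.

Emit:
move_arm(translation=[[0, 0, 0.1], [0, 0, 0.1], [0, 0, 0.1], [0, 0, 0.1], [0, 0, 0.1], [0, 0, 0.1], [0, 0, 0.1], [0, 0, 0.1]], twist=[[0, 0, 0], [0, 0, 0], [0, 0, 0], [0, 0, 0], [0, 0, 0], [0, 0, 0], [0, 0, 0], [0, 0, 0]], gripper=[0, 0, 0, 0, 0, 0, 0, 0])

```text
clock: 5.18
tcp_pos: [0.5307, -0.2025, 0.0553]
tcp_rot: [3.132, 0.009, 1.433]
ft_force: [-2.4, -0.5, 16.6]
gripper_width: 0.0002
```

Emit:
move_arm(translation=[[0, 0, 0.1], [0, 0, 0.1], [0, 0, 0.1], [0, 0, 0.1], [0, 0, 0.1], [0, 0, 0.1], [0, 0, 0.1], [0, 0, 0.1]], twist=[[0, 0, 0], [0, 0, 0], [0, 0, 0], [0, 0, 0], [0, 0, 0], [0, 0, 0], [0, 0, 0], [0, 0, 0]], gripper=[0, 0, 0, 0, 0, 0, 0, 0])

```text
clock: 5.85
tcp_pos: [0.5307, -0.2026, 0.0553]
tcp_rot: [3.127, 0.012, 1.433]
ft_force: [-2.6, 1.4, 16.5]
gripper_width: 0.0002
```

Emit:
move_arm(translation=[[0, 0, 0.1], [0, 0, 0.1], [0, 0, 0.1], [0, 0, 0.1], [0, 0, 0.1], [0, 0, 0.1], [0, 0, 0.1], [0, 0, 0.1]], twist=[[0, 0, 0], [0, 0, 0], [0, 0, 0], [0, 0, 0], [0, 0, 0], [0, 0, 0], [0, 0, 0], [0, 0, 0]], gripper=[0, 0, 0, 0, 0, 0, 0, 0])

```text
clock: 6.52
tcp_pos: [0.5308, -0.2025, 0.0553]
tcp_rot: [3.122, 0.016, 1.433]
ft_force: [-3.2, 0.9, 16.1]
gripper_width: -0.0001
```

Emit:
move_arm(translation=[[0, 0, 0.1], [0, 0, 0.1], [0, 0, 0.1], [0, 0, 0.1], [0, 0, 0.1], [0, 0, 0.1], [0, 0, 0.1], [0, 0, 0.1]], twist=[[0, 0, 0], [0, 0, 0], [0, 0, 0], [0, 0, 0], [0, 0, 0], [0, 0, 0], [0, 0, 0], [0, 0, 0]], gripper=[0, 0, 0, 0, 0, 0, 0, 0])

```text
clock: 7.18
tcp_pos: [0.5307, -0.2026, 0.0552]
tcp_rot: [3.117, 0.019, 1.433]
ft_force: [-2.4, 0.7, 16.8]
gripper_width: 0.0003
```

Emit:
move_arm(translation=[[0, 0, -0.05], [0, 0, -0.1], [0, 0, -0.1], [0, 0, -0.1], [0, 0, -0.1], [0, 0, -0.1], [0, 0, -0.1], [0, 0, -0.1]], twist=[[0, 0, 0], [0, 0, 0], [0, 0, 0], [0, 0, 0], [0, 0, 0], [0, 0, 0], [0, 0, 0], [0, 0, 0]], gripper=[0, 0, 0, 0, 0, 0, 0, 0])

```text
clock: 7.85
tcp_pos: [0.5292, -0.2023, 0.0632]
tcp_rot: [3.119, 0.019, 1.433]
ft_force: [-0.4, 0.8, 3.0]
gripper_width: -0.0006
```

Emit:
move_arm(translation=[[0, 0, -0.1], [0, 0, -0.1], [0, 0, -0.1], [0, 0, -0.1], [0, 0, -0.1], [0, 0, -0.1], [0, 0, -0.1], [0, 0, -0.1]], twist=[[0, 0, 0], [0, 0, 0], [0, 0, 0], [0, 0, 0], [0, 0, 0], [0, 0, 0], [0, 0, 0], [0, 0, 0]], gripper=[0, 0, 0, 0, 0, 0, 0, 0])

```text
clock: 8.52
tcp_pos: [0.5283, -0.2021, 0.072]
tcp_rot: [3.12, 0.019, 1.433]
ft_force: [-0.9, -0.8, 3.1]
gripper_width: -0.0002
```

Emit:
move_arm(translation=[[0, 0, -0.1], [0, 0, -0.1], [0, 0, -0.1], [0, 0, -0.1], [0, 0, -0.1], [0, 0, -0.1], [0, 0, -0.1], [0, 0, -0.1]], twist=[[0, 0, 0], [0, 0, 0], [0, 0, 0], [0, 0, 0], [0, 0, 0], [0, 0, 0], [0, 0, 0], [0, 0, 0]], gripper=[0, 0, 0, 0, 0, 0, 0, 0])

```text
clock: 9.18
tcp_pos: [0.5281, -0.2021, 0.081]
tcp_rot: [3.12, 0.019, 1.433]
ft_force: [-0.6, 0.1, 1.9]
gripper_width: 0.0001
```

Emit:
move_arm(translation=[[0, 0, -0.1], [0, 0, -0.1], [0, 0, -0.1], [0, 0, -0.1], [0, 0, -0.1], [0, 0, -0.1], [0, 0, -0.1], [0, 0, -0.1]], twist=[[0, 0, 0], [0, 0, 0], [0, 0, 0], [0, 0, 0], [0, 0, 0], [0, 0, 0], [0, 0, 0], [0, 0, 0]], gripper=[0, 0, 0, 0, 0, 0, 0, 0])

```text
clock: 9.85
tcp_pos: [0.5287, -0.2021, 0.0901]
tcp_rot: [3.119, 0.02, 1.433]
ft_force: [0.6, -1.7, 3.3]
gripper_width: 0.0001
```

Emit:
move_arm(translation=[[0, 0, -0.1], [0, 0, -0.1], [0, 0, -0.1], [0, 0, -0.1], [0, 0, -0.1], [0, 0, -0.1]], twist=[[0, 0, 0], [0, 0, 0], [0, 0, 0], [0, 0, 0], [0, 0, 0], [0, 0, 0]], gripper=[0, 0, 0, 0, 0, 0])

```text
clock: 10.35
tcp_pos: [0.5297, -0.2023, 0.0972]
tcp_rot: [3.116, 0.02, 1.433]
ft_force: [1.1, -1.1, 3.2]
gripper_width: -0.0001
```

Still in contact. I'll slow down for the last part.

Emit:
move_arm(translation=[[0, 0, -0.06], [0, 0, -0.06], [0, 0, -0.06], [0, 0, -0.06], [0, 0, -0.06], [0, 0, -0.06], [0, 0, -0.06], [0, 0, -0.06]], twist=[[0, 0, 0], [0, 0, 0], [0, 0, 0], [0, 0, 0], [0, 0, 0], [0, 0, 0], [0, 0, 0], [0, 0, 0]], gripper=[0, 0, 0, 0, 0, 0, 0, 0])

```text
clock: 11.02
tcp_pos: [0.5308, -0.2024, 0.1029]
tcp_rot: [3.114, 0.02, 1.433]
ft_force: [1.4, -0.8, 4.1]
gripper_width: -0.0001
```

Emit:
move_arm(translation=[[0, 0, -0.05], [0, 0, -0.05], [0, 0, -0.05], [0, 0, -0.05], [0, 0, -0.05], [0, 0, -0.05], [0, 0, -0.05], [0, 0, -0.05]], twist=[[0, 0, 0], [0, 0, 0], [0, 0, 0], [0, 0, 0], [0, 0, 0], [0, 0, 0], [0, 0, 0], [0, 0, 0]], gripper=[0, 0, 0, 0, 0, 0, 0, 0])

```text
clock: 11.68
tcp_pos: [0.5276, -0.2008, 0.1054]
tcp_rot: [3.121, 0.018, 1.433]
ft_force: [0.4, 0.0, -0.2]
gripper_width: -0.0
```

Emit:
move_arm(translation=[[0, 0, -0.05], [0, 0, -0.05], [0, 0, -0.05], [0, 0, -0.05], [0, 0, -0.05], [0, 0, -0.05], [0, 0, -0.05], [0, 0, -0.05]], twist=[[0, 0, 0], [0, 0, 0], [0, 0, 0], [0, 0, 0], [0, 0, 0], [0, 0, 0], [0, 0, 0], [0, 0, 0]], gripper=[0, 0, 0, 0, 0, 0, 0, 0])

```text
clock: 12.35
tcp_pos: [0.5275, -0.2007, 0.11]
tcp_rot: [3.121, 0.018, 1.433]
ft_force: [0.3, -0.0, 0.0]
gripper_width: -0.0
```

Contact ended at about 0.105, the expected rest height. I'll move up and clear, then check.

Emit:
move_arm(translation=[[0, 0, -0.5], [0, 0, -1.5], [0, 0, -2], [0, 0, -2], [0, 0, -2], [0, -1, -2], [0, 0, 0], [0, 0, 0]], twist=[[0, 0, 0], [0, 0, 0], [0, 0, 0], [0, 0, 0], [0, 0, 0], [0, 0, 0], [0, 0, 0], [0, 0, 0]], gripper=[0, 0, 0, 0, 0, 0, 0, 0])

```text
clock: 13.02
tcp_pos: [0.515, -0.1965, 0.2155]
tcp_rot: [3.123, 0.018, 1.434]
ft_force: [-0.6, -0.0, -0.1]
gripper_width: 0.0002
```

Run:
```python
from h import *
a=camera("scene");b=camera("wrist")
cv2.imwrite("pics/c3.png",cv2.resize(np.hstack([a,b]),(800,300)))
o=cv2.imread("pics/scene0.png"); d=cv2.absdiff(a,o)[100:384,:].max(2); print((d>50).sum())
cv2.imwrite("pics/d3.png",cv2.absdiff(a,o)*2)
A=a[120:240,110:230];B=o[120:240,110:230]
cv2.imwrite("pics/e3.png",cv2.resize(np.hstack([A,B]),(800,400)))
o=r.observe();print(o['ft_force'],o['clock'],o['tcp_pos'])
```

```text
1900
[-0.06809061 -0.57479602 -0.1678605 ] 13.1167 [ 0.51478141 -0.19645488  0.21462996]
```

View pics/d3.png

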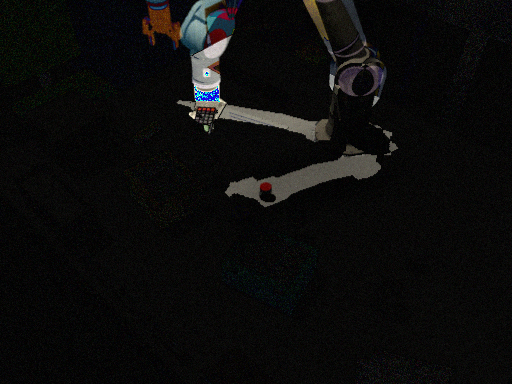

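View pics/e3.png

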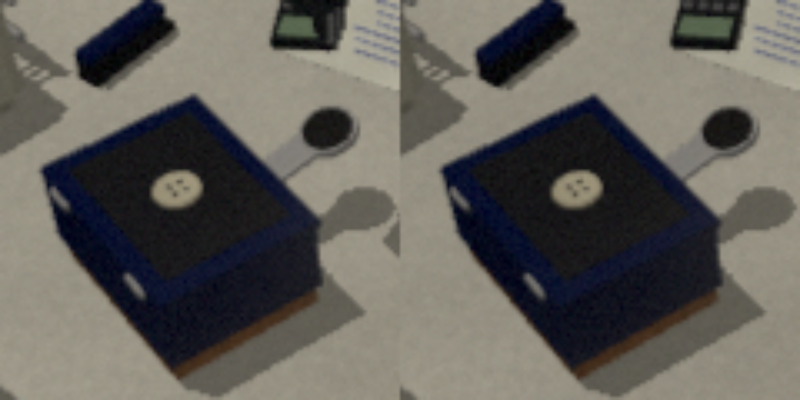

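The lid is shut and the lever is up. The difference image shows only the arm and its shadow, so nothing else has moved. I'll hand in.

```bash
python3 -c "
from cell import job
print(job.hand_in())"
```

```text
the job is handed in; nothing more can be done
None
```

I showed the navy case's buttons and shut it again. The job was handed in at about 13 s of the 42 s allowed.

- **Opening:** I pressed the lever pad with the shut fingertips down to its stop. The TCP stayed at z = 0.055 m with about 16 N, and the picture showed the lid standing open. I held it there for about 3.2 s.
- **Closing:** I eased the lever up at about 12 mm/s, slowing to about 6–8 mm/s near the end. The force read 2–4 N on the way up. It fell to zero at about 105 mm, the pad's expected rest height, so the lid should have come down without a slam. I did not measure the lid's speed.
- **Final checks:** The gripper was about 11 cm above the pad, with about zero force. The scene picture showed the navy lid shut and its lever up. Compared with the first picture, only the arm and its shadows had changed; the wine-red case and everything visible on the desk looked unmoved. The arm hid part of the calculator in that last picture, but it never came near it. No check failed.

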